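# Hook the magnifier's return spring onto its anchor post

## Task

Take the spring puller from its rest block, put its tip in the hole of the spring's hook plate, stretch the spring and bring the hook sideways over the anchor post, feeling for the post and never forcing the hook, then ease the spring off until the post sits fully home in the hook. Put the puller back upright in its block, collar down, and let go. Move the hook only with the puller, and leave the other parts lying as they are.

Things in the scene. Friction and masses are not known exactly. Their poses are not given: they have to be found in the camera images.
- stand: Grey cast base of the magnifier (plate 14 mm thick, fixed to the shelf). Origin on the shelf under the bed that carries the spring. +y is the way the spring is pulled; +x points to the side with pivot post, arm and lens (190 mm high, from x 95 to 290 mm, y -110 to +15 mm); nothing else on it is higher than 50 mm.
- spring_pivot (a point): Centre of the stud on which the spring's fixed end turns, at the height of the hook plate (40 mm above the shelf); in the stand's frame at x 0, y -80 mm.
- slot_mid (a point): Middle of the slot in which the anchor post is clamped, at hook plate height; in the stand's frame x 0, y +34 mm. The post, a round steel stud 8 mm in diameter with an 11 mm head (underside 46, top 50 mm above the shelf), stands on the slot's line, anywhere up to 12 mm along y either way from this point: where is not measured and must be seen or felt.
- swing (a joint): Angle of the spring about its stud, rad: 0 = spring lies along the stand's +y, over the slot; positive = swung towards the stand's -x. Turns freely. Starts at 0.2 to 0.4.
- stretch (a joint): How far the spring is stretched, m: 0 = slack, drawn together; pull is about 2.2 N + 180 N/m x stretch, hard stop at 0.046. On the post the spring is stretched 6 to 30 mm, depending on where the post stands.
- hook: Flat level steel hook plate at the spring's free end, 45 x 20 mm, 4 mm thick; it only swings and stretches. Origin: centre of its square tool hole (12 x 12 mm, right through), mid thickness, 40 mm above the shelf, 110 mm + stretch from the stud. x points outward along the spring, y to the left of that (the stand's -x at swing 0), z up. Outer sides at y -10 and +10 mm, outer end at x +10.
- hook_seat (a point): Where the post's centre sits when fully home: in the hook's frame x -14, y 0 mm, 4 mm behind a cross bar (x -10 to -6). The hook's inside is 12 mm wide (y -6 to 6) from that bar back to a shoulder at x -28; the +y side is closed by the spine, the -y side partly by a lip (4 mm thick, x -17 to -6).
- hook_mouth (a point): Middle of the mouth on the hook's -y side: hook frame x -22.5, y -8 mm; open from the lip's rounded end (x -17) to the shoulder (x -28), 11 mm for the 8 mm post. The post enters as the hook moves towards its -y, with its centre at x -24 to -21, and goes behind the lip to its seat as the spring is eased. Beside lip, hole or shoulder the post stops the hook at swing about 0.12.
- puller: Spring puller, 92 mm long, 0.12 kg, standing upright in the rest block. Origin at its tip, z up along it. Steel shank 7 mm in diameter, its lowest 4 mm tapered; collar 24 mm in diameter from z 34 to 37 mm; square wooden handle 20 x 20 mm from z 37 to 92 mm, its faces square to the puller's x and y.
- puller_tip (a point): The puller's lower end (its origin).
- rest: Steel rest block 70 x 70 x 50 mm, fixed. Origin under its centre.
- rest_hole (a point): Centre of the mouth of the block's single upright hole (13 mm in diameter, right through), 50 mm above the shelf. Home for the puller: shank in the hole, collar down on the block, tip 16 mm above the shelf.
- bolt_a: Stainless bolt standing on its head, 42 mm high, head 21 mm; leave alone. Origin under its centre.
- bolt_b: Stainless bolt like the other; leave alone. Origin under its centre.
- bezel: Brass viewport bezel ring, 80 mm across, 12 mm high; leave alone. Origin under its centre.
- gasket: Copper gasket ring, 56 mm across, 4 mm high, lying on the shelf by the stand; leave alone. Origin under its centre.
- wrench: Bent steel wrench, 175 mm long along its x, 8 mm high; leave alone. Origin on its underside near the middle.
- tin: Aluminium tin, 60 mm across, 55 mm high; leave alone. Origin under its centre.
- flange: Round stainless flange, 70 mm across, 22 mm high; leave alone. Origin under its centre.
Mind the look-alikes: they are no part of the job. Leave any turquoise look-alike of the puller alone.

How it is judged:
On the way, in this order (a step that is already met when the one before it is completed fails the run):
1. the puller is lifted out of its block (height (world z) of puller_tip above 0.052 m), for 0.1 s.
2. the spring is stretched with the puller (value of joint stretch above 0.006 m and contact force between puller and hook above 1 N), for 0.1 s.
3. the hook holds on the post by itself, the puller drawn clear of it (value of joint stretch above 0.004 m and value of joint swing between -0.03 and 0.03 rad and contact force between puller and hook below 0.2 N and height (world z) of puller_tip above 0.045 m), for 0.2 s.
At the end, for the whole second after the job is handed in: The spring stays stretched (more than 4 mm) with the hook on the post, swing within 0.03 rad of zero; the puller stands at rest in its block's hole, tip within 7 mm of the hole's axis and below 22 mm over the shelf, tilted less than 0.12 rad, released (value of joint stretch above 0.004 m and value of joint swing between -0.03 and 0.03 rad and horizontal distance between puller_tip and rest_hole below 0.007 m and height (world z) of puller below 0.022 m and angle between puller's own z axis and vertical below 0.12 rad and linear speed of puller below 0.02 m/s and velocity of joint stretch between -0.02 and 0.02 m/s); the robot touches nothing.
It fails at once if the puller forces the hook (more than 18 N between them) (contact force between puller and hook above 18 N).
It fails at once if the arm touches the hook (contact force between the arm and hook above 0.5 N).
It fails at once if the gripper touches the hook (contact force between the fingers and hook above 0.5 N).
It fails at once if another part is shifted more than 15 mm (distance of any of bolt_a, bolt_b, bezel, gasket, wrench, tin, flange from where it was at the start of the episode above 0.015 m).
It also fails if it takes over 67 s, if anything falls off the work surface, if the arm or the gripper's body presses on something with over 40 N, if the wrist force passes 120 N, or if a joint passes its speed limit or range.

## Robot

A 6-joint arm with a two-finger parallel gripper is mounted at the origin on the work surface. World frame = base frame: x ahead of the robot, y to its left, z up, the work surface at z = 0. Lengths are in m, angles in rad, forces in N, time in s.
With the tool pointing down it reaches from about 0.35 to 0.875 m from the base axis. Payload 4.2 kg.
Tool frame: the origin (TCP) lies midway between the tips of the shut fingers; the grasp point (between the pads) lies 19 mm behind it; z points along the fingers, x is the direction in which the jaws open and shut, and the axes are right-handed (so a half turn about z gives the same grasp; the last joint's range is limited). The gripper opens to 87 mm and grips with 3 to 60 N. Pads are 19 mm wide; open, the fingers measure 117 mm over their backs; the gripper's body (75 mm by 190 mm) begins 51 mm behind the grasp point.
Start: joints at [-1.08, 0.385, 0.008, 0, -1.194, -0.259], TCP at [0.144, -0.608, 0.223] pointing down, gripper open.
Joint ranges: [-3.14, 3.14], [-1.21, 2.06], [-1.07, 1.41], [-3.16, 2.05], [-2.99, -0.16], [-3.1, 3.1]. Speed limits (rad/s): [2.79, 2.79, 3.14, 3.14, 3.14, 3.14].

## Interface

Orientations are given as a unit quaternion [x, y, z, w].
In Python, from workcell import move_pose, line_to, set_joints, gripper_open, grasp, hold, solve_ik, sense, snapshot, Unreachable, finish_job gives the robot as it stands. Calls block until the motion is done:
- move_pose(position, orientation): joint-space move of the TCP to a pose.
- line_to(position, ori=None, rate=0.15, until_force=None): straight line of the TCP; ori=None keeps the orientation; rate is the mean speed in m/s. With until_force (N) it stops when the force on the tool has changed by that much, and returns True; else False.
- set_joints(angles): joint-space move.
- gripper_open() and grasp(): open the fingers fully, or close them until they stop; the grip force is fixed at half the most.
- hold(seconds).
- solve_ik(position, orientation): joint angles nearest the present ones, or None.
- sense(): the state.
- snapshot(name): name is "scene" or "top" or "wrist"; returns a dict with "pixels" (384x512x3 uint8, red, green, blue), "fx", "fy", "cx", "cy" (pixels), "R" (3x3) and "t" (3): a world point X has camera coordinates R X + t; the wrist camera has in their place "hand_eye" (4x4, takes a point from camera to tool coordinates, whose origin is the TCP and whose axes are the tool frame's). Camera axes: x right, y down, z forward; pixel columns grow to the right and rows downward; lengths in m; the calibration is good to about 2 mm. A picture is of the moment at which its call begins: read the wrist's pose just before it. There is no depth.
A pose or a line that the arm cannot do raises Unreachable and nothing moves.
- finish_job(): hands the job in, once; it reports no verdict.
The state is a dict: "time": time; "joints": joint angles; "joint_velocities": joint speeds; "tau": joint torques, N m; "tcp_pos": TCP position; "eef_rot": TCP orientation; "force": force on the tool from outside, world axes, zero at the start; "ft_torque": the same for the moment, N m; "grip_width": finger opening in m.
Only numpy, scipy, OpenCV 4.12 (cv2) and the standard library are available. Lean on these libraries where they do the work, as an engineer would, in place of code of your own. Each camera call takes 0.05 s, during which the arm holds its last target. There are 200 camera calls.

## Working session

There is one attempt and no reset: what is moved stays moved. The work goes in short steps, each a Python script; the robot and the scene stay as the last script left them, time stands still between calls to the robot, and variables do not carry over. Pictures are saved under pics/ and viewed, about 8 in all and at most 12, crops included, and the job is handed in when it is done.

```bash
ls; mkdir -p pics; python3 - <<'E'
from workcell import *
import cv2,numpy as np
s=sense();print(s)
for n in("scene","top"):
    d=snapshot(n);cv2.imwrite(f"pics/{n}0.png",d["pixels"][:,:,::-1]);np.savez(f"{n}0.npz",**d)
    print(n,d["fx"],d["cx"],d["cy"],d["R"],d["t"])
a=cv2.imread("pics/top0.png");cv2.imwrite("pics/top0b.png",cv2.resize(a,(800,600),interpolation=cv2.INTER_CUBIC))
a=cv2.imread("pics/scene0.png");cv2.imwrite("pics/scene0b.png",cv2.resize(a,(800,600),interpolation=cv2.INTER_CUBIC))
E
```

```text
pics
{'time': 0.0, 'joints': array([-1.08038804e+00,  3.85575995e-01,  6.57546375e-03, -4.94185667e-04,
       -1.19400493e+00, -2.58646257e-01]), 'joint_velocities': array([ 8.09995051e-04, -4.92577603e-04,  5.78937448e-04, -9.47215723e-05,
        1.04451138e-03, -1.40255445e-03]), 'tau': array([ 7.09834021e-04, -3.90664458e+01,  1.87398505e+01,  4.21951488e+00,
        1.10676588e-02, -2.00361851e-04]), 'tcp_pos': array([ 0.14345271, -0.60767107,  0.22142889]), 'eef_rot': array([ 6.20678537e-01,  7.84064335e-01,  6.51717623e-04, -9.20909773e-04]), 'force': array([ 0.25660574,  0.02332091, -0.2702579 ]), 'ft_torque': array([-0.00377571,  0.0017819 ,  0.04557753]), 'grip_width': 0.08694290084571558}
scene 393.52904444434625 250.9275180579112 193.00839191022757 [[ 0.25040051  0.9680375  -0.01424748]
 [ 0.74356602 -0.20171968 -0.6375098 ]
 [-0.62000739  0.14903884 -0.7703105 ]] [-0.14825708 -0.36680997  1.34945614]
top 376.2402258660719 254.0764839785342 192.9882842997903 [[-7.17408632e-04 -9.99973110e-01  7.29828111e-03]
 [-9.92218326e-01 -1.96888687e-04 -1.24510055e-01]
 [ 1.24508144e-01 -7.33081285e-03 -9.92191504e-01]] [0.021933   0.55029946 1.12371718]
```

View pics/top0b.png

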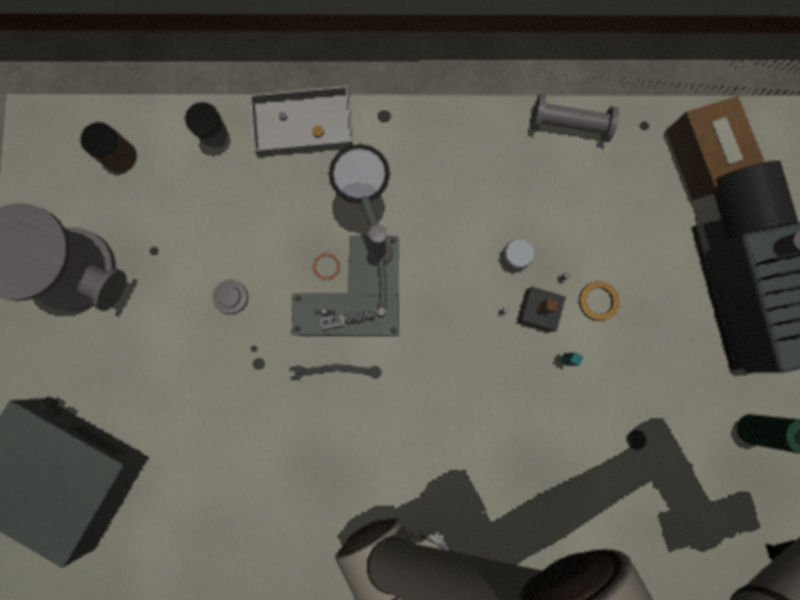

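View pics/scene0b.png

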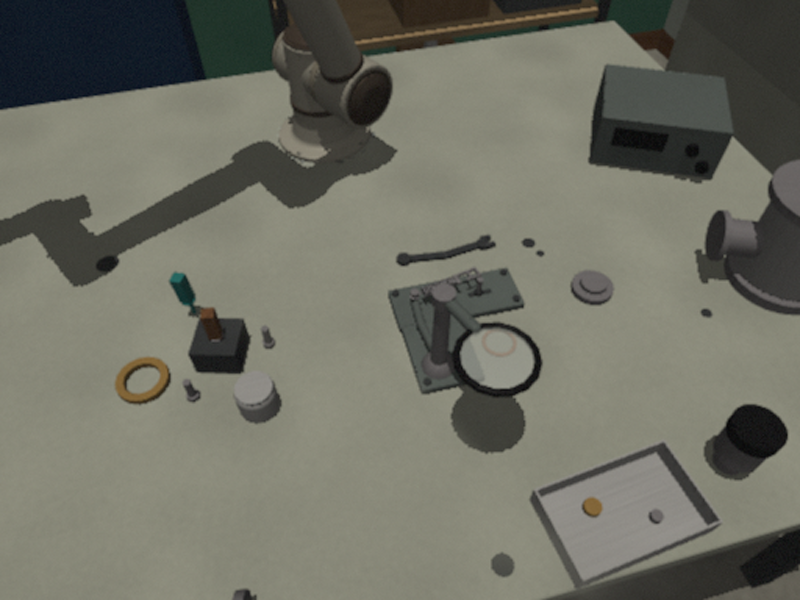

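The top view (800x600 scale) shows the stand at about (345,300), with the spring pointing left (world +y) and the hook near (330,320). The block with the brown puller is at (542,308), the turquoise look-alike at (571,358). Next I'll cast rays for rough positions and look from the wrist.

```bash
cat > h.py <<'E'
from workcell import *
import cv2,numpy as np
from scipy.spatial.transform import Rotation as Ro
def cam_top(f): 
    d=np.load(f); return dict(d)
def cast(d,u,v,z):
    "pixel -> world point on plane z"
    r=d["R"].T@np.array([(u-d["cx"])/d["fx"],(v-d["cy"])/d["fy"],1]); c=-d["R"].T@d["t"]
    return c+r*(z-c[2])/r[2]
def proj(d,X):
    p=d["R"]@np.asarray(X,float)+d["t"]; return d["fx"]*p[0]/p[2]+d["cx"],d["fy"]*p[1]/p[2]+d["cy"]
def down(yaw):
    "tool pointing down, jaw (tool x) axis at angle yaw in the world"
    return (Ro.from_euler('z',yaw)*Ro.from_quat([1,0,0,0])).as_quat()
def wrist(name):
    s=sense(); d=snapshot("wrist"); H=np.asarray(d["hand_eye"])
    Rt=Ro.from_quat(s["eef_rot"]).as_matrix(); Rc=Rt@H[:3,:3]; c=Rt@H[:3,3]+s["tcp_pos"]
    d["R"]=Rc.T; d["t"]=-Rc.T@c
    np.savez(name+".npz",**d); cv2.imwrite(f"pics/{name}.png",d["pixels"][:,:,::-1]); return d
E
python3 - <<'E'
from h import *
d=cam_top("top0.npz"); k=.64
P=lambda u,v,z:cast(d,u*k,v*k,z).round(4)
for n,a in dict(plateLL=(292,335,.014),plateLR=(399,335,.014),plateUR=(398,237,.014),plateInner=(349,294,.014),UL=(292,294,.014),stud=(381,312,.04),hookend=(320,322,.04),wrench=(335,372,.008),gasket=(327,266,.004),
 blk1=(534,288,.05),blk2=(565,294,.05),blk3=(553,331,.05),blk4=(520,322,.05),handle=(552,305,.108),turq=(573,359,.05),tin=(519,253,.055)).items(): print(n,P(*a))
w=snapshot("wrist"); print(np.round(w["hand_eye"],4),w["fx"])
E
```

```text
plateLL [0.4858 0.2304 0.014 ]
plateLR [0.4857 0.0177 0.014 ]
plateUR [0.6851 0.0195 0.014 ]
plateInner [0.5681 0.1179 0.014 ]
UL [0.5681 0.2322 0.014 ]
stud [0.529  0.0531 0.04  ]
hookend [0.5094 0.172  0.04  ]
wrench [0.4127 0.1447 0.008 ]
gasket [0.627 0.164 0.004]
blk1 [ 0.575  -0.2455  0.05  ]
blk2 [ 0.5632 -0.3058  0.05  ]
blk3 [ 0.491  -0.2799  0.05  ]
blk4 [ 0.5084 -0.2164  0.05  ]
handle [ 0.5347 -0.2638  0.108 ]
turq [ 0.437  -0.3166  0.05  ]
tin [ 0.6435 -0.217   0.055 ]
[[ 1.000e+00 -3.000e-04 -1.700e-03 -1.600e-03]
 [ 7.000e-04  9.618e-01  2.737e-01 -7.520e-02]
 [ 1.600e-03 -2.737e-01  9.618e-01 -1.617e-01]
 [ 0.000e+00  0.000e+00  0.000e+00  1.000e+00]] 339.9524967925716
```

```bash
python3 - <<'E'
from h import *
move_pose([0.515,-0.262,0.22],down(np.pi/2)); wrist("w1"); s=sense(); print(s["time"],s["tcp_pos"],s["joints"])
move_pose([0.50,0.155,0.20],down(np.pi/2)); wrist("w2"); s=sense(); print(s["time"],s["tcp_pos"],s["joints"])
a=cv2.imread("pics/w1.png");b=cv2.imread("pics/w2.png")
cv2.imwrite("pics/w12.png",cv2.resize(np.vstack([a,b]),(400,600)))
cv2.imwrite("pics/w2b.png",cv2.resize(b,(800,600),interpolation=cv2.INTER_CUBIC))
cv2.imwrite("pics/w1b.png",cv2.resize(a,(800,600),interpolation=cv2.INTER_CUBIC))
E
```

```text
2.0417 [ 0.51460328 -0.26275529  0.21996445] [-1.91847518e-01  3.06581085e-01 -1.15358416e-01  4.94088967e-05
 -1.14897006e+00 -1.38024388e+00]
3.6333 [0.50033964 0.15411677 0.20003262] [ 6.09055450e-01  2.31033351e-01 -2.73817487e-01  1.34099294e-04
 -1.06594591e+00 -2.18140656e+00]
```

View pics/w2b.png

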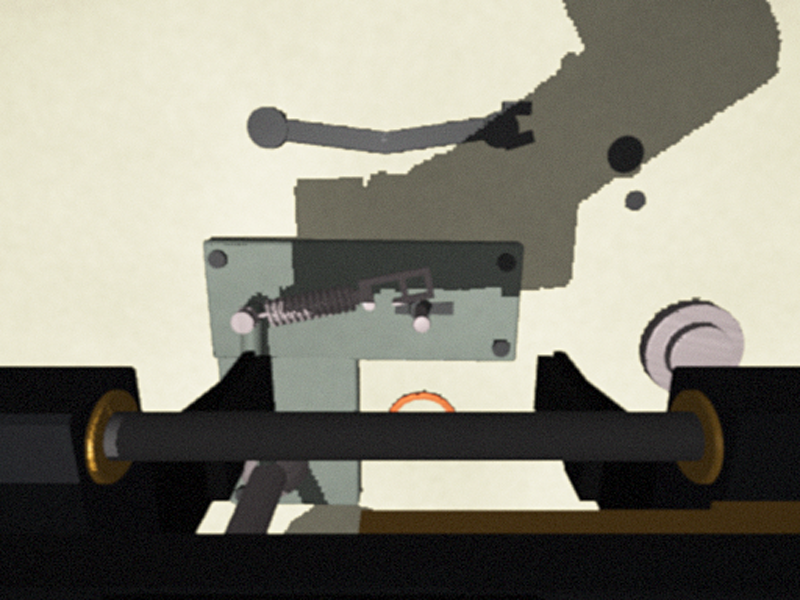

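View pics/w1b.png

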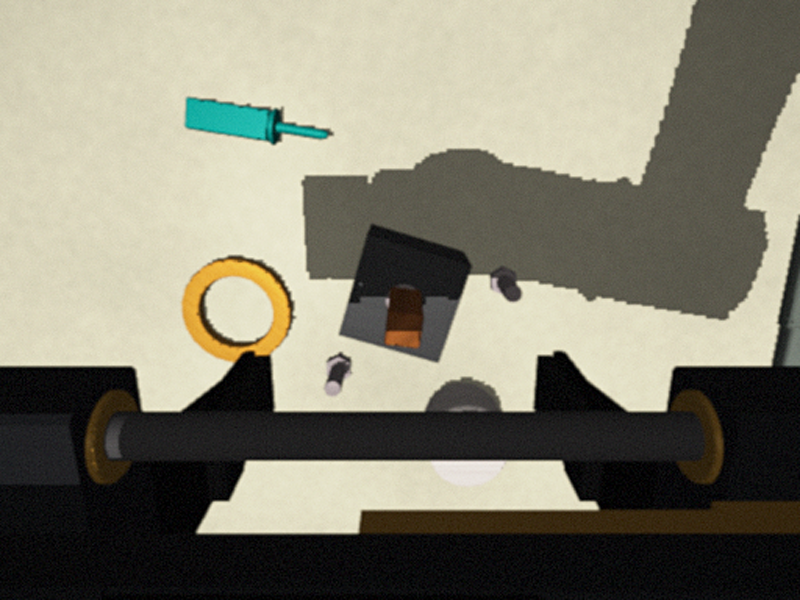

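The stand view (w2b) shows the stud head at (242,322), the post head at (421,323), the slot around (395–453,307) and the hook's outer end near (432,280). The block view (w1b) shows the puller handle's top at (403,340), with the turquoise one lying apart at (230,118).

```bash
python3 - <<'E'
from h import *
d=cam_top("w2.npz");k=.64
P=lambda u,v,z:cast(d,u*k,v*k,z).round(4)
for n,a in dict(post50=(421,323,.05),stud50=(242,322,.05),plLL=(207,240,.014),plLR=(522,243,.014),plUR=(517,359,.014),b1=(217,259,.018),b2=(506,262,.018),b3=(501,348,.018),slot1=(395,307,.02),slot2=(453,307,.02),hc1=(430,270,.042),hc2=(434,294,.042)).items(): print(n,P(*a))
im=d["pixels"]
c=im[165:245,140:310,::-1]; c=cv2.convertScaleAbs(c,alpha=1.6,beta=30)
d1=cam_top("w1.npz"); im1=d1["pixels"]
hsv=cv2.cvtColor(im1,cv2.COLOR_RGB2HSV)
m=((hsv[...,0]<20)&(hsv[...,1]>120)&(hsv[...,2]>110)).astype(np.uint8); m[:,:230]=0;m[:180]=0;m[230:]=0;m[:,300:]=0
v,u=np.nonzero(m);print(len(u),u.min(),u.max(),v.min(),v.max())
cs,_=cv2.findContours(m,cv2.RETR_EXTERNAL,cv2.CHAIN_APPROX_NONE); q=max(cs,key=cv2.contourArea)[:,0]
w=np.array([cast(d1,a,b,.108)[:2] for a,b in q],np.float32); print(cv2.minAreaRect(w*1000))
c1=cv2.convertScaleAbs(im1[135:240,205:315,::-1],alpha=1.6,beta=20)
t=cv2.resize(c,(800,376),interpolation=cv2.INTER_CUBIC)
t1=cv2.resize(c1,(230,220),interpolation=cv2.INTER_CUBIC)
o=np.zeros((600,800,3),np.uint8);o[:376]=t;o[378:598,:230]=t1
cv2.imwrite("pics/c1.png",o)
d0=cam_top("top0.npz")
E
```

```text
post50 [0.5305 0.163  0.05  ]
stud50 [0.5297 0.0522 0.05  ]
plLL [0.4847 0.0223 0.014 ]
plLR [0.487  0.2305 0.014 ]
plUR [0.5694 0.2319 0.014 ]
b1 [0.4966 0.0291 0.018 ]
b2 [0.4989 0.2198 0.018 ]
b3 [0.5596 0.2195 0.018 ]
slot1 [0.5293 0.1464 0.02  ]
slot2 [0.5293 0.1854 0.02  ]
hc1 [0.4988 0.1685 0.042 ]
hc2 [0.5141 0.1712 0.042 ]
206 246 268 212 222
((541.3135375976562, -265.797607421875), (18.87244987487793, 9.103225708007812), 89.93373107910156)
```

View pics/c1.png

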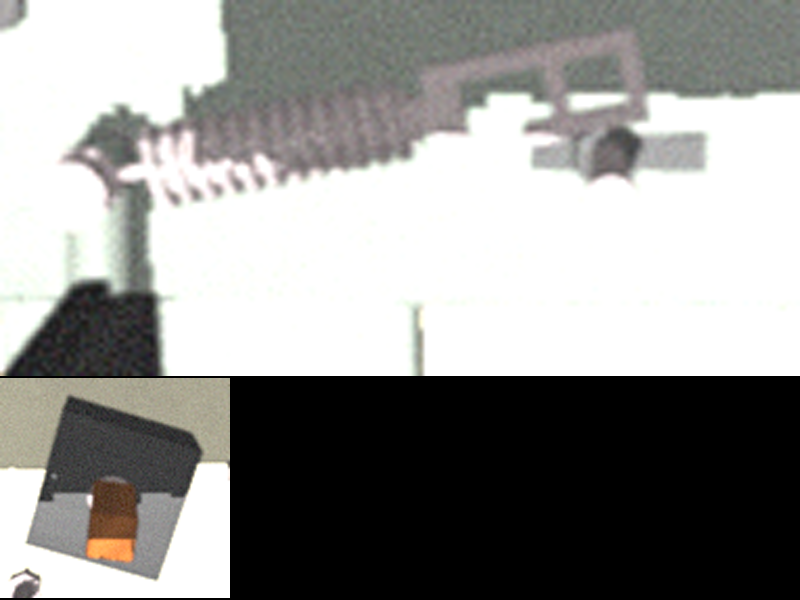

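```bash
python3 - <<'E'
from h import *
d=cam_top("w2.npz")
P=lambda u,v,z=.042:cast(d,140+u/4.706,165+v/4.706,z)
st=np.array([.5297,.0522])
for n,a in dict(c1=(630,31),c2=(646,118),back=(424,70),h1=(559,64),h2=(569,110),h3=(619,56),h4=(630,103)).items():
    p=P(*a)[:2]; r=p-st; print(n,p.round(4),np.hypot(*r).round(4),np.arctan2(-r[0],r[1]).round(3))
print(cast(cam_top("w1.npz"),258.6,211,.108), [cast(cam_top("w1.npz"),205+u/2.09,135+(v-378)/2.09,z).round(4) for u,v,z in((28,543,.05),(158,579,.05),(200,452,.05),(192,437,.05),(70,398,.05))])
E
```

```text
c1 [0.4976 0.1672] 0.1194 0.272
c2 [0.5161 0.1708] 0.1193 0.114
back [0.5057 0.1249] 0.0765 0.319
h1 [0.5045 0.1527] 0.1036 0.246
h2 [0.5143 0.1548] 0.1037 0.149
h3 [0.5028 0.165 ] 0.116 0.234
h4 [0.5128 0.1674] 0.1164 0.145
[ 0.53586171 -0.2644282   0.108     ] [array([ 0.5594, -0.3061,  0.05  ]), array([ 0.5786, -0.2414,  0.05  ]), array([ 0.5134, -0.2224,  0.05  ]), array([ 0.5061, -0.2265,  0.05  ]), array([ 0.4875, -0.284 ,  0.05  ])]
```

```bash
python3 - <<'E'
from h import *
q=down(np.pi/2)
move_pose([.5358,-.265,.16],q); line_to([.5358,-.265,.059],rate=.1)
s=sense();print(s["time"],s["tcp_pos"]);grasp();s=sense();print(s["grip_width"],s["tcp_pos"],s["force"]);np.save("home.npy",s["tcp_pos"])
line_to([.5358,-.265,.13],rate=.1); s=sense();print(s["time"],s["tcp_pos"],s["force"],s["grip_width"])
move_pose([.5086,.16,.112],q); hold(.1); s=sense();print(s["time"],s["tcp_pos"],s["force"])
d=wrist("w3");c=cv2.convertScaleAbs(d["pixels"][150:270,150:350,::-1],alpha=1.3,beta=20)
cv2.imwrite("pics/w3b.png",cv2.resize(c,(800,480),interpolation=cv2.INTER_CUBIC))
E
```

```text
6.35 [ 0.53639928 -0.26513003  0.05972318]
0.020424305224187055 [ 0.53554432 -0.26485827  0.05892678] [-0.01678059  1.3200844   0.7919462 ]
8.3 [ 0.53523568 -0.26480471  0.12928703] [ 0.25676195 -0.05016099 -1.14703399] 0.020295036995209542
9.9667 [0.50896735 0.15909166 0.11198865] [-0.23101532 -0.03154637 -0.52318737]
```

View pics/w3b.png

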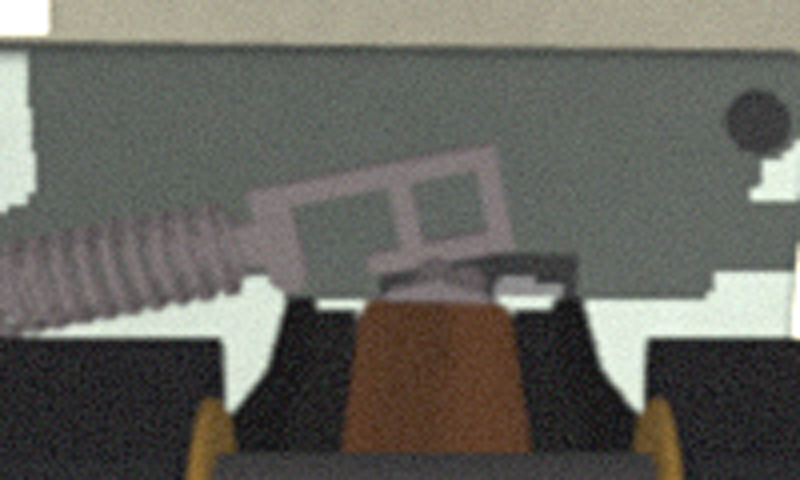

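The puller is held by its handle (crop (360–512, 300+)). The hook's hole shows clearly at about (449,210), and the shank is hidden behind the collar. I'll compute the hole and handle positions from this view.

```bash
python3 - <<'E'
from h import *
d=cam_top("w3.npz")
P=lambda u,v,z=.042:cast(d,150+u/4,150+v/4,z).round(4)
for a in((413,185),(472,170),(487,233),(424,250),(449,210)):print(P(*a))
print("face bottom",P(365,303,.106),P(512,308,.106),"collar near rim",P(437,258,.106),P(437,258,.103),"TCP .50897 .15909")
print("post/head",P(540,265,.05),P(575,255,.05))
e=snapshot("scene");np.savez("s1.npz",**e)
for z in(.069,):print(proj(e,[.509,.159,z]),proj(e,[.5088,.160,.042]))
u,v=map(int,proj(e,[.509,.159,.06]));print(u,v)
c=cv2.convertScaleAbs(e["pixels"][v-37:v+38,u-50:u+50,::-1],alpha=1.5,beta=20);cv2.imwrite("pics/s1.png",cv2.resize(c,(800,600),interpolation=cv2.INTER_CUBIC))
E
```

```text
[0.5043 0.1536 0.042 ]
[0.5016 0.1641 0.042 ]
[0.5134 0.1668 0.042 ]
[0.5166 0.1555 0.042 ]
[0.509 0.16  0.042]
face bottom [0.5012 0.1483 0.106 ] [0.502  0.1677 0.106 ] collar near rim [0.495  0.1578 0.106 ] [0.496  0.1578 0.103 ] TCP .50897 .15909
post/head [0.5166 0.1758 0.05  ] [0.5147 0.1819 0.05  ]
(np.float64(302.6964422464436), np.float64(167.77797870670318)) (np.float64(302.1325959071882), np.float64(174.7672825505534))
302 170
```

View pics/s1.png

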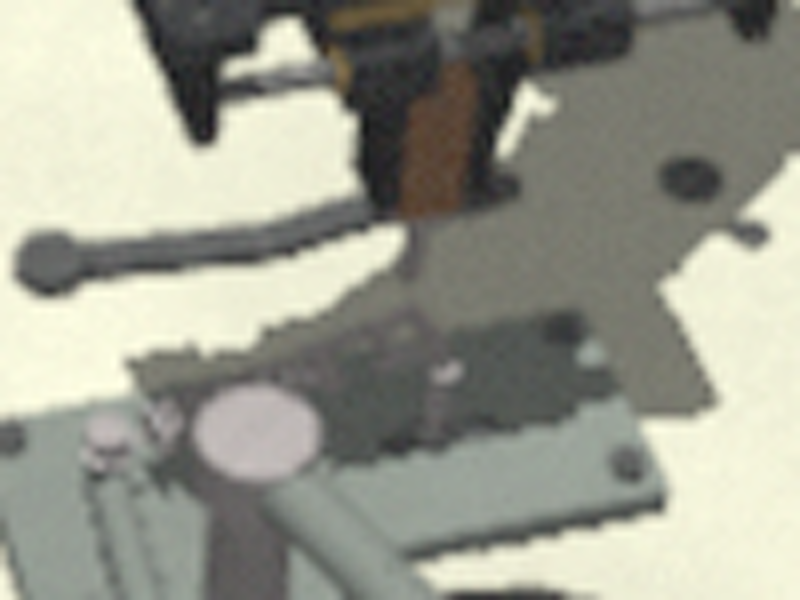

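In the scene crop the tip (410,280) sits directly above the hole (405,328), which agrees with the computed alignment. Lowering it gently now with a force stop.

```bash
python3 - <<'E'
from h import *
def p(t):
    s=sense();print(t,round(s["time"],2),s["tcp_pos"].round(4),s["force"].round(2),s["grip_width"])
line_to([.509,.1605,.09],rate=.05);hold(.2);p("above")
print(line_to([.509,.1605,.077],rate=.02,until_force=2.5));p("down")
E
```

```text
above 10.86 [0.5092 0.1606 0.0903] [-0.07  0.07 -1.87] 0.020176381367876833
False
down 11.66 [0.5091 0.1605 0.077 ] [ 0.56 -0.08 -1.12] 0.02033108543041557
```

```bash
cat >> h.py <<'E'
S=np.array([.5297,.0522]); Y0=-.011   # stud, world angle of the stand's +y
def pol(r,a,z=.077):
    "TCP point at radius r from the stud, swing a in the stand frame"
    a=a+Y0; return [S[0]-r*np.sin(a),S[1]+r*np.cos(a),z]
def p(t,b=np.array([-.05,.05,0])):
    s=sense();x=s["tcp_pos"][:2]-S;a=np.arctan2(-x[0],x[1]);f=s["force"]-b
    print(t,round(s["time"],2),"r %.4f a %.4f"%(np.hypot(*x),a-Y0),"Frad %.2f Ftan %.2f Fz %.2f"%(-f[0]*np.sin(a)+f[1]*np.cos(a),-f[0]*np.cos(a)-f[1]*np.sin(a),f[2]),s["tcp_pos"].round(4))
E
python3 - <<'E'
from h import *
p("start")
for r in(.113,.117,.122,.127,.1325,.1365):
    h=line_to(pol(r,.204),rate=.03,until_force=9);p(h)
    if h:break
hold(.1);p("held")
d=wrist("w4");c=cv2.convertScaleAbs(d["pixels"][150:270,150:350,::-1],alpha=1.3,beta=20)
cv2.imwrite("pics/w4b.png",cv2.resize(c,(800,480),interpolation=cv2.INTER_CUBIC))
E
```

```text
start 11.66 r 0.1103 a 0.1990 Frad -0.24 Ftan -0.57 Fz -1.12 [0.5091 0.1605 0.077 ]
False 11.91 r 0.1132 a 0.2035 Frad -0.20 Ftan -0.13 Fz -0.97 [0.508  0.1633 0.0771]
False 12.19 r 0.1167 a 0.2068 Frad -3.13 Ftan 0.02 Fz -1.59 [0.507  0.1666 0.0769]
False 12.51 r 0.1219 a 0.2055 Frad -3.39 Ftan 0.32 Fz -1.12 [0.5061 0.1718 0.0769]
False 12.82 r 0.1269 a 0.2054 Frad -3.56 Ftan -0.22 Fz -0.90 [0.5052 0.1767 0.0769]
False 13.16 r 0.1322 a 0.2062 Frad -5.20 Ftan -0.27 Fz -0.14 [0.5041 0.1819 0.0769]
False 13.44 r 0.1360 a 0.2069 Frad -5.56 Ftan 0.71 Fz -1.37 [0.5032 0.1856 0.0768]
held 13.54 r 0.1359 a 0.2069 Frad -6.04 Ftan 0.69 Fz -1.04 [0.5033 0.1855 0.0769]
```

View pics/w4b.png

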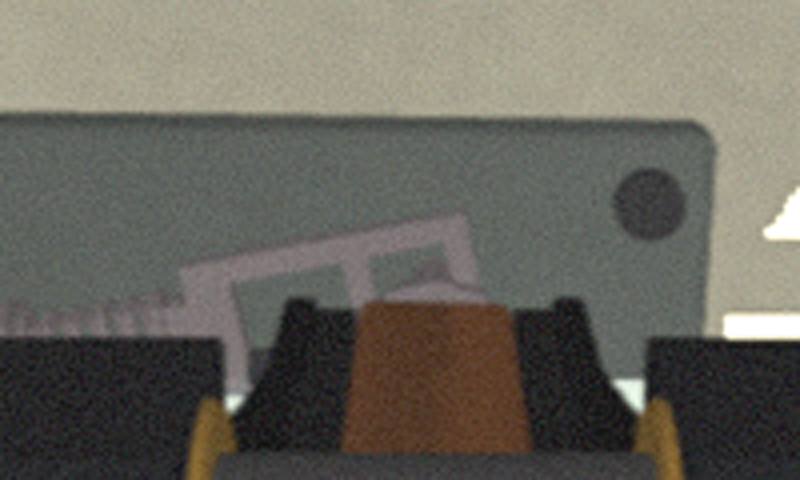

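The shank is in the hole and the spring is stretched: outer hook corner (465,212), shoulder inner corner (232,283), bar inner corner (345,262). Checking the hook's radius against these points.

```bash
python3 - <<'E'
from h import *
d=cam_top("w4.npz")
c=lambda u,v:cast(d,150+u/4,150+v/4,.042)[:2]
A=np.arctan2(0,1)
pts={(10,10):(467,211),(-28,6):(232,283),(-10,6):(342,263),(-6,6):(370,257),(6,6):(443,243)}
W=np.array([c(*v) for v in pts.values()]);H=np.array(list(pts))/1000.
# rigid 2D fit
R,_=Ro.align_vectors(np.c_[W-W.mean(0),np.zeros(5)],np.c_[H-H.mean(0),np.zeros(5)])
th=R.as_euler('zyx')[0];M=R.as_matrix()[:2,:2];o=W.mean(0)-M@H.mean(0)
x=o-S;print("origin",o.round(4),"r",np.hypot(*x),"swing pos",np.arctan2(-x[0],x[1])-Y0,"swing ori",th-np.pi/2-Y0,"res mm",((W-(H@M.T+o))*1e3).round(1))
d=cam_top("w2.npz"); im=d["pixels"]
g=(im.min(2)); print(g[196:210:1,262:278]); print(g[196:212,148:164])
E
```

```text
origin [0.5042 0.1808] r 0.13112401053394215 swing pos 0.20708860015019223 swing ori 0.21462984347230252 res mm [[-0.2  0.1]
 [-0.2  0.4]
 [ 0.2 -0.2]
 [ 0.   0.2]
 [ 0.2 -0.4]]
[[ 65  87  99  85  63  50  48  52  44  40  35  30  25  39  65  87]
 [ 67  85  89  75  53  48  53  50  52  54  41  28  28  57  79  86]
 [ 73  90  82  74  55  53  46  51  55  53  42  36  38  66  90  91]
 [ 69  89  87  71  53  44  48  49  51  50  46  38  50  81  90  89]
 [ 75  87  84  71  54  52  49  45  47  49  49  44  63  91 101  98]
 [108  93  82  68  51  43  45  52  54  47  43  64  91 113 129 132]
 [133 108  92  68  58  75 102 114 117  94  72  76 103 133 146 144]
 [150 138 109  97 111 164 191 204 203 179 149 106 113 138 150 150]
 [144 148 129 132 175 211 226 221 220 213 195 166 126 130 149 151]
 [147 144 145 169 212 228 221 222 214 216 204 192 162 136 144 151]
 [148 141 150 190 218 220 218 212 216 207 206 199 178 139 143 152]
 [143 137 158 199 213 216 210 210 206 207 202 198 177 145 145 148]
 [146 141 165 199 212 211 206 204 206 203 202 198 180 142 144 149]
 [141 146 149 180 200 204 203 203 197 196 195 188 1
[... 389 characters left out ...]
 192 165 119  59  39  60  67]
 [161 187 200 196 199 194 194 197 201 199 194 166 113  71  53  65]
 [176 195 198 199 191 195 193 195 195 199 200 198 165 109  57  59]
 [181 200 204 203 196 196 192 197 194 196 200 195 192 160  81  54]
 [188 199 204 199 196 193 196 192 195 195 202 197 198 170 109  59]
 [187 202 198 201 200 195 192 193 195 198 196 197 196 177 121  64]
 [189 194 201 198 198 191 190 195 192 196 196 201 195 173 111  90]
 [179 202 203 198 196 193 189 192 191 194 198 199 193 167 106  85]
 [169 190 202 201 199 188 191 192 192 193 198 196 194 176 126 104]
 [158 178 195 199 199 192 191 193 191 199 196 198 186 161 130 115]
 [149 158 178 191 199 196 190 195 195 193 194 186 178 150 128 116]]
```

```bash
python3 - <<'E'
from h import *
r=.1381
line_to(pol(r,.205),rate=.03);hold(.1);p("r")
for a in(.17,.14,.11,.08,.05,.02,0.,-.02):
    h=line_to(pol(r,a),rate=.03,until_force=3.5);p(h)
    if h:break
hold(.1);p("end")
d=wrist("w5");c=cv2.convertScaleAbs(d["pixels"][150:270,150:350,::-1],alpha=1.3,beta=20)
cv2.imwrite("pics/w5b.png",cv2.resize(c,(800,480),interpolation=cv2.INTER_CUBIC))
E
```

```text
r 13.94 r 0.1374 a 0.2083 Frad -6.76 Ftan 0.05 Fz -0.84 [0.5028 0.1869 0.0769]
False 14.25 r 0.1373 a 0.1731 Frad -7.25 Ftan 0.81 Fz -1.26 [0.5075 0.1877 0.0768]
False 14.54 r 0.1372 a 0.1435 Frad -5.52 Ftan 0.32 Fz -0.18 [0.5116 0.1882 0.0768]
False 14.83 r 0.1371 a 0.1142 Frad -6.03 Ftan -0.73 Fz -1.15 [0.5156 0.1886 0.0767]
False 15.12 r 0.1371 a 0.0845 Frad -6.61 Ftan -0.03 Fz 0.27 [0.5196 0.1889 0.0767]
False 15.42 r 0.1370 a 0.0551 Frad -6.15 Ftan -0.34 Fz 0.42 [0.5237 0.1891 0.0766]
False 15.71 r 0.1369 a 0.0256 Frad -6.99 Ftan 0.01 Fz -0.34 [0.5277 0.1891 0.0766]
False 15.96 r 0.1369 a 0.0056 Frad -6.27 Ftan 0.09 Fz -0.29 [0.5304 0.1891 0.0766]
False 16.21 r 0.1369 a -0.0139 Frad -6.64 Ftan -0.71 Fz -0.53 [0.5331 0.189  0.0766]
end 16.31 r 0.1369 a -0.0135 Frad -6.32 Ftan -0.09 Fz 0.16 [0.5331 0.189  0.0766]
```

View pics/w5b.png

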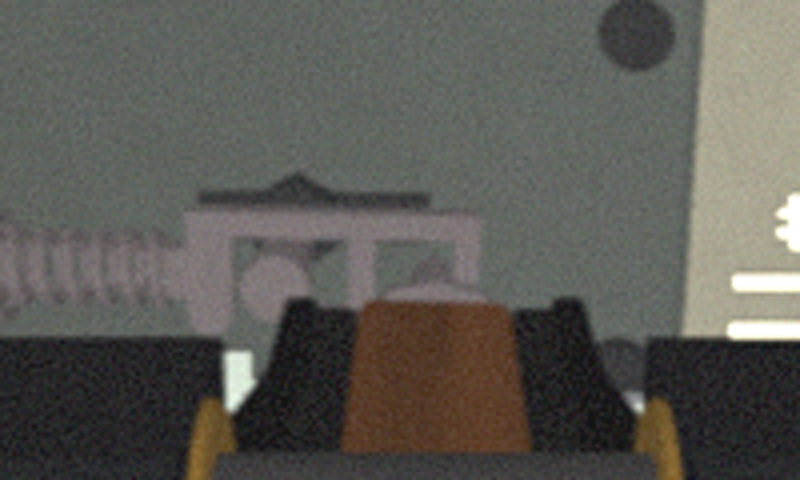

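The post head (275,287) is inside the hook between shoulder and bar, at swing near 0, with no sideways force. I'll feel for the spine, centre the hook, then ease off.

```bash
python3 - <<'E'
from h import *
r=.1381
f0=[]
for a in(-.03,-.045,-.06,-.075):
    h=line_to(pol(r,a),rate=.015,until_force=2.2);p(h)
    if h:break
s=sense();x=s["tcp_pos"][:2]-S;a=np.arctan2(-x[0],x[1])-Y0+.015
line_to(pol(r,a),rate=.02);p("centred")
for q in(.135,.132,.130,.128,.126,.124):
    h=line_to(pol(q,a),rate=.02);hold(.1);p("ease")
d=wrist("w6");c=cv2.convertScaleAbs(d["pixels"][150:270,150:350,::-1],alpha=1.3,beta=20)
cv2.imwrite("pics/w6b.png",cv2.resize(c,(800,480),interpolation=cv2.INTER_CUBIC))
E
```

```text
False 16.61 r 0.1368 a -0.0235 Frad -5.56 Ftan 0.55 Fz -0.29 [0.5344 0.1889 0.0766]
False 16.9 r 0.1366 a -0.0334 Frad -5.89 Ftan 1.35 Fz -0.08 [0.5358 0.1887 0.0764]
True 17.11 r 0.1343 a -0.0292 Frad -6.55 Ftan 0.93 Fz 1.12 [0.5351 0.1864 0.0753]
centred 17.5 r 0.1367 a -0.0058 Frad -6.51 Ftan 0.44 Fz -0.13 [0.532  0.1889 0.0764]
ease 17.91 r 0.1338 a -0.0071 Frad -5.68 Ftan -0.17 Fz -0.73 [0.5321 0.1859 0.0765]
ease 18.31 r 0.1311 a -0.0093 Frad -5.22 Ftan 0.60 Fz -1.09 [0.5324 0.1833 0.0766]
ease 18.66 r 0.1299 a -0.0115 Frad -2.84 Ftan 0.58 Fz -1.70 [0.5326 0.1821 0.0768]
ease 19.01 r 0.1286 a -0.0131 Frad 0.81 Ftan 3.42 Fz -1.91 [0.5328 0.1808 0.0769]
ease 19.36 r 0.1262 a -0.0142 Frad 1.87 Ftan 3.26 Fz -1.91 [0.5329 0.1784 0.0771]
ease 19.71 r 0.1240 a -0.0145 Frad 1.79 Ftan 3.59 Fz -1.14 [0.5329 0.1761 0.0771]
```

View pics/w6b.png

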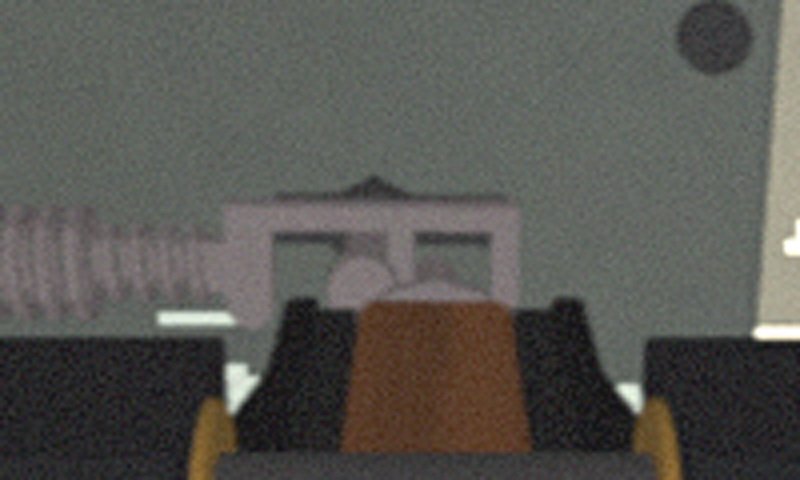

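The post is home against the cross bar (head at (362,282), bar at (400,265)). Next: unload the tip sideways, then draw it out.

```bash
python3 - <<'E'
from h import *
for a in(-.005,.005,.012):
    line_to(pol(.1275,a),rate=.03);hold(.15);p(a)
    if abs(sense()["force"][0])<.8:break
s=sense();x=s["tcp_pos"]
h=line_to([x[0],x[1],.10],rate=.04,until_force=6);p(h);hold(.4);p("up")
d=wrist("w7");c=cv2.convertScaleAbs(d["pixels"][150:270,150:350,::-1],alpha=1.3,beta=20)
cv2.imwrite("pics/w7b.png",cv2.resize(c,(800,480),interpolation=cv2.INTER_CUBIC))
E
```

```text
-0.005 20.18 r 0.1276 a -0.0095 Frad -0.03 Ftan 0.23 Fz -0.46 [0.5323 0.1798 0.0772]
False 20.91 r 0.1276 a -0.0084 Frad -0.34 Ftan 0.80 Fz -1.59 [0.5322 0.1798 0.1   ]
up 21.31 r 0.1276 a -0.0090 Frad 0.51 Ftan 0.40 Fz -1.79 [0.5323 0.1797 0.0998]
```

View pics/w7b.png

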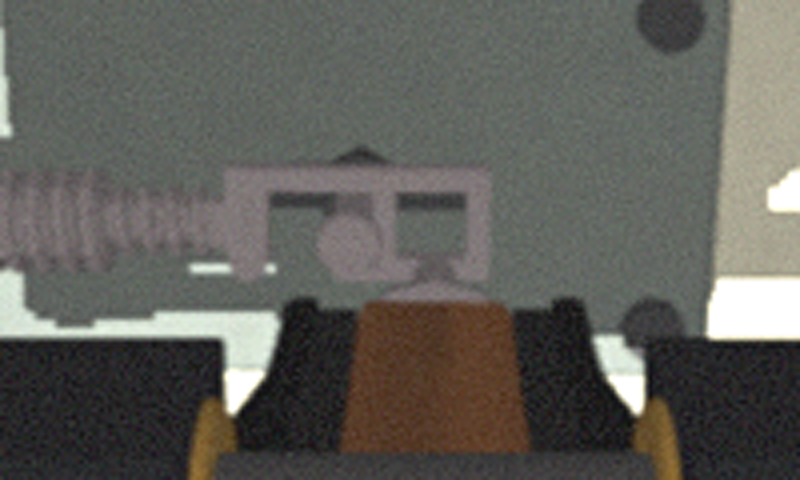

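The tip is out, and the hook stays on the post with the post head against the bar. Returning the puller now.

```bash
python3 - <<'E'
from h import *
q=down(np.pi/2);H=np.load("home.npy")
x=sense()["tcp_pos"];line_to([x[0],x[1],.135],rate=.1)
move_pose([H[0],H[1],.135],q);hold(.2);p("over")
h=line_to([H[0],H[1],.098],rate=.06,until_force=4);p(h)
if not h: h=line_to([H[0],H[1],.0595],rate=.03,until_force=4);p(h)
e=snapshot("scene");u,v=map(int,proj(e,[.535,-.265,.06]))
c=cv2.convertScaleAbs(e["pixels"][v-37:v+38,u-50:u+50,::-1],alpha=1.5,beta=20);cv2.imwrite("pics/s2.png",cv2.resize(c,(800,600),interpolation=cv2.INTER_CUBIC))
E
```

```text
over 23.69 r 0.3162 a -3.1107 Frad -0.11 Ftan 0.32 Fz -0.46 [ 0.536  -0.2639  0.1351]
False 24.46 r 0.3173 a -3.1115 Frad 0.27 Ftan 0.09 Fz -2.23 [ 0.5358 -0.265   0.0981]
False 25.89 r 0.3172 a -3.1116 Frad -0.21 Ftan 0.18 Fz -0.97 [ 0.5357 -0.2649  0.0598]
```

```bash
python3 - <<'E'
from h import *
H=np.load("home.npy")
print(line_to([H[0],H[1],.0565],rate=.01,until_force=3));p("low")
gripper_open();hold(.3);p("open")
line_to([H[0]-.004,H[1],.17],rate=.08); move_pose([.515,-.262,.22],down(np.pi/2));hold(.3)
d=wrist("w8");p("clear");print(sense()["grip_width"])
e=snapshot("top");f=snapshot("scene")
a=cv2.convertScaleAbs(d["pixels"][135:240,205:315,::-1],alpha=1.6,beta=20)
u,v=map(int,proj(f,[.53,.15,.04]));u2,v2=map(int,proj(e,[.53,.15,.04]))
o=np.zeros((600,800,3),np.uint8);o[:382,:400]=cv2.resize(a,(400,382))
for i,(g,uu,vv) in enumerate(((f,u,v),(e,u2,v2))):
    k=cv2.convertScaleAbs(g["pixels"][vv-30:vv+30,uu-40:uu+40,::-1],alpha=1.5,beta=10);o[i*300:i*300+300,400:]=cv2.resize(k,(400,300),interpolation=cv2.INTER_CUBIC)
cv2.imwrite("pics/end.png",o)
E
```

```text
True
low 26.18 r 0.3172 a -3.1114 Frad -0.82 Ftan 0.14 Fz 4.69 [ 0.5358 -0.2649  0.0589]
open 27.75 r 0.3169 a -3.1144 Frad -0.15 Ftan -0.50 Fz 0.29 [ 0.5348 -0.2646  0.0576]
clear 29.98 r 0.3145 a 3.1051 Frad -1.36 Ftan 0.49 Fz -0.70 [ 0.5148 -0.2619  0.219 ]
0.08689320877943646
```

View pics/end.png

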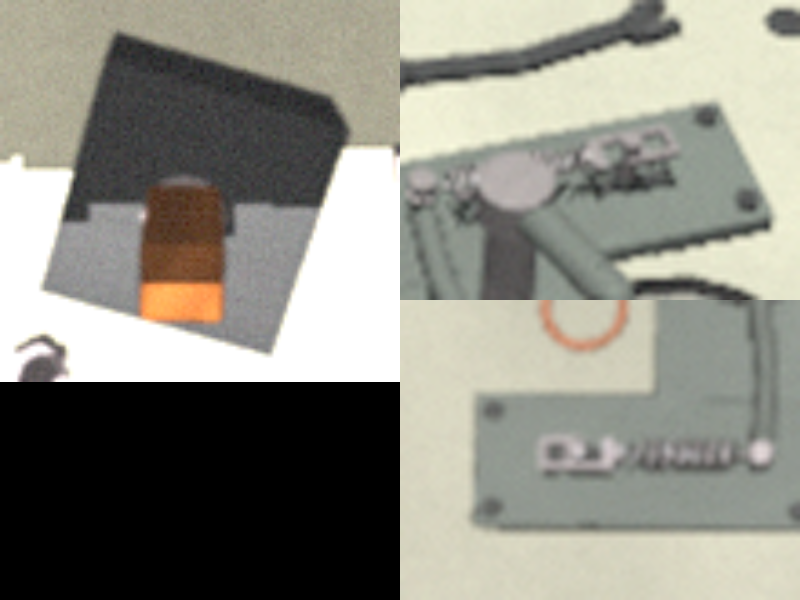

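The puller stands upright in its block with the collar down, at the same place as at the start. The hook lies straight on the post, and the arm is clear of everything. Handing in.

```bash
python3 -c "
from workcell import *
print(finish_job())"
```

```text
the job is handed in; nothing more can be done
None
```

I put the spring's hook on the anchor post and stood the puller back in its block. The job was handed in at about 30 s on the robot's clock, against the 67 s limit, and no verdict is reported.

- **Getting it on:** I stretched the spring about 20–23 mm with a pull of 6–7 N. The hook swung over the post with no sideways resistance. I felt for the hook's spine lightly, centred the hook and eased the spring off until the puller's load fell to about zero. While easing, the puller pressed sideways at about 3.5 N, well under the 18 N limit, and I took that load off before drawing the tip out.
- **Last checks:** The hook held by itself after the tip was drawn out. Close by, it showed the post's head against the cross bar, and the final pictures show the spring straight along the slot. The puller's collar met the block at the same height as when I first gripped it (58.9 mm). After release it stood upright with the arm clear and the gripper open.
- **Small disagreements:** The puller's tip ran about 2 mm behind the tool position under load. The force readings wander by about 1 N. I did not measure the other parts again at the end; the only contact I meant to make was with the puller.

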